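# Find the warped lid by rocking, and weigh its corner down

## Robot

A 6-joint arm with a two-finger parallel gripper is mounted at the origin on a cart in front of the work surface, level with it; the furniture and walls round the work are solid. World frame = base frame: x ahead of the robot, y to its left, z up, the work surface at z = 0. Lengths are in m, angles in degrees, forces in N, time in s.
With the tool pointing down it reaches from about 0.25 to 0.725 m from the base axis. Payload 9.7 kg.
Tool frame: the origin (TCP) lies at the very end of the fingers, on their centre line; the grasp point (between the pads) lies 19 mm behind it (ctrl.hold_point_z is the distance from the TCP to the grasp point, in m); z points along the fingers, y is the line along which they close (so a half turn about z gives the same grasp; the last joint's range is limited). The gripper opens to 85 mm and grips with 20 to 120 N. Pads are 22 mm wide; open, the fingers measure 114 mm over their backs; the gripper's body (76 mm by 85 mm) begins 54 mm behind the grasp point. The pads swing forward as they close: fully open they stand 13 mm farther back than shut.
Start: joints at [-70.417, 4.979, 10.078, 95.1, 0, 90], TCP at [0.184, -0.518, 0.231] pointing down, gripper open.
Joint ranges: [-179.16, 179.16], [-48.56, 103.87], [-65.8, 70.77], [-126.05, 130.52], [-82.76, 87.17], [-180, 180]. Speed limits (degrees/s): [127.2, 127.2, 147.25, 180, 180, 180].

## Interface

Orientations are given as [roll, pitch, yaw] about the fixed x, y, z axes, in that order (R = Rz(yaw) Ry(pitch) Rx(roll)).
In Python, from cell import ctrl gives the robot as it stands. The module is installed in compiled form; this text tells all that it offers.
- The arm moves only by the shell command python3 -m inch 'ROWS'. ROWS is JSON, one flat list of numbers, 5 for each row, row after row: the shift along the tool's x, y, z in mm, then the turn about the tool's z in degrees, then the finger opening in mm, from 0 to 85.4. A call has 1 to 5 rows; each row shifts and turns the commanded pose from where the row before left it, along the tool's axes as they then stand; what a row does not reach is not made up. A row lasts 1/12 s, in which the tool goes at most 41.7 mm and 7.16 degrees, less where a joint would pass 70% of its speed; a pose out of reach is approached as far as the arm can. A call is refused whole if a number of a shift passes 41.7 or a number of a turn 7.16, either way. A call with a gripper value outside its range is refused whole. The fingers move at their own pace and stop on an object; the grip force is fixed at half the most. Time passes only in rows, so rows that do not move let the fingers close. It gives the time, the measured TCP pose, the force, the opening and the grip force at its end, in the units of the state.
- ctrl.sense(): the state, without advancing time (a new reading comes with each control period).
- ctrl.get_image(name): name is "scene" or "side" or "wrist"; returns the picture (480x640x3 uint8, red, green, blue); there is no depth.
- ctrl.camera_params(name): a dict with "fovy" (degrees; the focal length in pixels is half the picture's height over the tangent of half this angle, whatever the lens; pixels are square), "cx", "cy" (the principal point, pixels), "R" (3x3) and "t" (3): a world point X has camera coordinates R X + t; the wrist camera has in their place "hand_eye" (4x4, takes a point from camera to tool coordinates, whose origin is the TCP and whose axes are the flange's). Camera axes: x right, y down, z forward; pixel columns grow to the right and rows downward; lengths in m; the calibration is good to about 2 mm. The wrist camera is an equidistant fisheye: a pixel r from the principal point sees the ray r / f radians off the axis. A picture is of the moment at which its call begins: read the wrist's pose just before it. camera_params takes no time and is no camera call.
- ctrl.sign_off(): hands the job in; it is judged then, once.
Trained networks look in the newest picture that a camera, given by its name, has taken for a name from the list of things; names that differ only in an ending like _2 or _b are one class to them, and where a whole thing is asked for, a point or a joint stands for the part that bears it (a point fixed in the world has none). Each returns a list of dicts, best first, with "p" (0 to 1); they miss things now and then, are a little off and sometimes report something else, mostly with a low value. They report only what shows in the picture. A call takes as long as a camera call. They do not tell look-alikes from the thing itself.
- ctrl.outline_of(camera, target): "region" (480x640 bool, what is visible of it) and "bbox" ([left, top, right, bottom] in pixels, round what is visible of it).
The state is a dict: "clock": time; "joint_positions": joint angles; "qd": joint speeds; "tau": joint torques, N m; "position": TCP position; "eef_rot": TCP orientation; "contact_force": force on the tool from outside, world axes, zero at the start; "wrist_torque": the same for the moment, N m; "gripper_width": finger opening in m; "finger_force": force on a finger pad.
Only numpy, scipy, OpenCV 4.12 (cv2) and the standard library are available. Lean on these libraries where they do the work, as an engineer would, in place of code of your own. Each camera call takes 0.05 s, during which the arm holds its last target. There are 200 camera calls.

## Task

One of the three wooden lids on the marble slab is warped. Find out which by gently pressing down near the corners of the lids with the closed fingertips (try both diagonals, creep down and use only a few newtons, hold each press about half a second) until a corner dips under your fingers. Then stand the salt shaker upright on that corner, next to the knob, so that its weight keeps the corner down, set it down without dropping it, and let go; all three lids stay in their places and the other things are left alone.

Things in the scene. Friction and masses are not known exactly. Their poses are not given: they have to be found in the camera images.
- lid_a: one of three look-alike square pale wood lids, 100 x 100 mm, about 0.22 kg; one is warped (see slab), which cannot be seen from above. Origin: centre of underside; z up, x, y along the sides. Wooden top face 15 mm above origin. Four grey bumpers 15 mm round under the corners, centres 38 mm out in x and y. Round dark knob in the middle, 24 mm wide, top 40 mm above origin
- lid_b: one of three look-alike square pale wood lids, 100 x 100 mm, about 0.22 kg; one is warped (see slab), which cannot be seen from above. Origin: centre of underside; z up, x, y along the sides. Wooden top face 15 mm above origin. Four grey bumpers 15 mm round under the corners, centres 38 mm out in x and y. Round dark knob in the middle, 24 mm wide, top 40 mm above origin
- lid_c: one of three look-alike square pale wood lids, 100 x 100 mm, about 0.22 kg; one is warped (see slab), which cannot be seen from above. Origin: centre of underside; z up, x, y along the sides. Wooden top face 15 mm above origin. Four grey bumpers 15 mm round under the corners, centres 38 mm out in x and y. Round dark knob in the middle, 24 mm wide, top 40 mm above origin
- slab: white marble surface plate, fixed, 170 (x) x 420 (y) x 20 mm; origin: centre of underside. The lids stand in a row along its y. A flat lid does not give on any corner. The warped one stands level, equally high, on two opposite corners; the other two hang 3.5 mm clear: under 1 N there (34 mm out in x and y) dips it 2.5 mm (0.06 rad); let go, it falls back level. Creep down: 15 mm/s strikes with 30 N
- salt_shaker: salt shaker with a domed top, 44 mm wide, 90 mm high, about 0.16 kg, loose, upright on the table left of the slab; origin: centre of underside. Grip round the body about 50 mm up. Standing 40 mm from a lid's middle towards a corner it clears the knob, stands wholly on the lid, and is heavy enough to keep a hanging corner down
- cup_blue: bystander, loose, on the table, leave alone; origin: centre of underside. Small blue-grey ceramic cup, 54 mm wide, 46 mm high
- cup_brown: bystander, loose, on the table, leave alone; origin: centre of underside. Small red-brown ceramic cup, 52 mm wide, 42 mm high
- tea_light: bystander, loose, on the table, leave alone; origin: centre of underside. Tea light, 38 mm wide, 15 mm high
- spice_jar: bystander, loose, on the table, leave alone; origin: centre of underside. Spice jar with black cap, 45 mm wide, 105 mm high
Not all that is in view belongs to the job. What is shaped like the lid_a but red is not meant.

How it is judged (in metres and radians):
On the way, in this order (a step that is already met when the one before it is completed fails the run):
1. a lid, in its place on the slab, is held rocked over by the fingers (((angle between lid_a's own z axis and vertical between 0.035 and 0.12 rad and contact force between the fingers and lid_a above 0.2 N and contact force between lid_a and slab above 0.2 N and distance of lid_a from where it was at the start of the episode below 0.02 m and contact force between salt_shaker and lid_a below 0.01 N) or (angle between lid_b's own z axis and vertical between 0.035 and 0.12 rad and contact force between the fingers and lid_b above 0.2 N and contact force between lid_b and slab above 0.2 N and distance of lid_b from where it was at the start of the episode below 0.02 m and contact force between salt_shaker and lid_b below 0.01 N) or (angle between lid_c's own z axis and vertical between 0.035 and 0.12 rad and contact force between the fingers and lid_c above 0.2 N and contact force between lid_c and slab above 0.2 N and distance of lid_c from where it was at the start of the episode below 0.02 m and contact force between salt_shaker and lid_c below 0.01 N))), for 0.2 s.
2. the salt shaker is lifted (height (world z) of salt_shaker above 0.04 m and contact force between the fingers and salt_shaker above 1 N), for 0.1 s.
At the end, for the whole second after the job is handed in: The salt shaker stands upright (within 0.2 rad), at rest and released, on a lid whose corner it keeps rocked down (lid tilted 0.035 to 0.12 rad on the slab); every lid is within 20 mm of where it was, every bystander within 30 mm (((angle between lid_a's own z axis and vertical between 0.035 and 0.12 rad and contact force between salt_shaker and lid_a above 0.5 N and contact force between lid_a and slab above 0.5 N) or (angle between lid_b's own z axis and vertical between 0.035 and 0.12 rad and contact force between salt_shaker and lid_b above 0.5 N and contact force between lid_b and slab above 0.5 N) or (angle between lid_c's own z axis and vertical between 0.035 and 0.12 rad and contact force between salt_shaker and lid_c above 0.5 N and contact force between lid_c and slab above 0.5 N)) and angle between salt_shaker's own z axis and vertical below 0.2 rad and linear speed of salt_shaker below 0.02 m/s and contact force between the fingers and salt_shaker below 0.01 N and distance of each of lid_a, lid_b, lid_c from where it was at the start of the episode below 0.02 m and distance of each of cup_blue, cup_brown, tea_light, spice_jar from where it was at the start of the episode below 0.03 m); the robot touches nothing.
It fails at once if a lid is pressed onto the slab with more than 40 N (contact force between any of lid_a, lid_b, lid_c and slab above 40 N).
It fails at once if a lid is shifted more than 30 mm, lifted or tipped over (distance of any of lid_a, lid_b, lid_c from where it was at the start of the episode above 0.03 m or angle between any of lid_a, lid_b, lid_c's own z axis and vertical above 0.2 rad).
It fails at once if the salt shaker is dropped or knocked over ((contact force between the fingers and salt_shaker below 0.01 N and linear speed of salt_shaker above 0.35 m/s) or angle between salt_shaker's own z axis and vertical above 0.9 rad).
It fails at once if a bystander is shifted more than 30 mm or tipped over (distance of any of cup_blue, cup_brown, tea_light, spice_jar from where it was at the start of the episode above 0.03 m or angle between any of cup_blue, cup_brown, tea_light, spice_jar's own z axis and vertical above 0.5 rad).
It also fails if it takes over 72 s, if anything falls off the work surface, if the arm or the gripper's body presses on something with over 40 N, if the wrist force passes 120 N, or if a joint passes its speed limit or range.

## Working session

There is one attempt and no reset: what is moved stays moved. The work goes in short steps, Python scripts to look and compute and a shell command to move; the robot and the scene stay as the last step left them, time stands still between calls to the robot, and variables do not carry over. Pictures are saved under pics/ and viewed, at most 10 in all, crops included, and the job is handed in when it is done.

```bash
mkdir -p pics; cat > h.py <<'E'
import numpy as np, cv2
from cell import ctrl
def cam(n):
    p=ctrl.camera_params(n); return p, 240/np.tan(np.radians(p["fovy"]/2))
def ray(n,u,v,z):
    p,f=cam(n); R=np.array(p["R"]);t=np.array(p["t"])
    d=R.T@np.array([(u-p["cx"])/f,(v-p["cy"])/f,1]);o=-R.T@t
    return o+d*(z-o[2])/d[2]
def proj(n,X):
    p,f=cam(n); c=np.array(p["R"])@np.array(X)+np.array(p["t"])
    return np.array([p["cx"]+f*c[0]/c[2],p["cy"]+f*c[1]/c[2]])
def save(n,f):
    im=ctrl.get_image(n); cv2.imwrite("pics/"+f,im[:,:,::-1]); return im
E
python3 - <<'E'
from h import *
np.set_printoptions(precision=3,suppress=True)
save("scene","s0.png");save("side","d0.png")
for c in("scene","side"):
    p,f=cam(c);R=np.array(p["R"]);print(c,f,p["cx"],p["cy"],-R.T@np.array(p["t"]),R[2])
    for n in("lid_a","salt_shaker","slab","cup_blue","cup_brown","tea_light","spice_jar"):
        for r in ctrl.outline_of(c,n):
            m=r["region"];v,u=np.nonzero(m)
            print(n,round(r["p"],2),r["bbox"],[round(u.mean(),1),round(v.mean(),1)],m.sum())
s=ctrl.sense();print(s["clock"],s["position"],s["eef_rot"],s["contact_force"],s["gripper_width"])
E
```

```text
scene 498.0643150311764 315.6240237884862 236.48133842021207 [0.169 1.    0.791] [ 0.333 -0.67  -0.663]
lid_a 0.75 [357.8, 178.3, 400.8, 201.8] [np.float64(379.0), np.float64(190.9)] 996
lid_a 0.64 [335.0, 207.4, 387.5, 243.0] [np.float64(361.9), np.float64(223.1)] 1198
lid_a 0.62 [211.1, 312.2, 267.7, 366.1] [np.float64(236.7), np.float64(337.1)] 2247
lid_a 0.59 [309.3, 242.9, 358.9, 277.9] [np.float64(332.4), np.float64(258.8)] 1552
salt_shaker 0.86 [298.6, 276.6, 315.2, 318.2] [np.float64(307.8), np.float64(295.5)] 656
salt_shaker 0.17 [245.9, 234.7, 269.2, 286.3] [np.float64(258.7), np.float64(260.2)] 926
slab 0.65 [285.1, 176.2, 419.6, 301.6] [np.float64(353.5), np.float64(239.6)] 4773
slab 0.34 [325.8, 174.3, 347.2, 197.4] [np.float64(335.6), np.float64(184.5)] 350
cup_blue 0.91 [280.0, 223.3, 305.3, 251.2] [np.float64(291.1), np.float64(235.0)] 465
cup_brown 0.52 [328.0, 173.3, 347.1, 195.5] [np.float64(335.8), np.float64(184.3)] 354
spice_jar 0.77 [248.4, 236.2, 269.4, 286.8] [np.float64(258.8), np.float64(260.7)] 989
side 556.945175543415 318.3519292551008 246.46004446780665
[... 296 characters left out ...]
9
lid_a 0.57 [232.4, 274.2, 310.4, 333.6] [np.float64(270.8), np.float64(305.2)] 2398
salt_shaker 0.72 [272.6, 189.9, 290.1, 227.9] [np.float64(281.4), np.float64(208.6)] 610
slab 0.74 [212.9, 232.4, 324.7, 410.1] [np.float64(274.6), np.float64(332.7)] 9384
cup_blue 0.88 [326.8, 251.4, 351.5, 274.5] [np.float64(338.9), np.float64(260.6)] 604
cup_brown 0.77 [323.6, 339.3, 356.9, 372.3] [np.float64(338.4), np.float64(355.8)] 825
tea_light 0.77 [330.8, 296.9, 347.0, 315.1] [np.float64(337.0), np.float64(306.5)] 321
spice_jar 0.88 [331.4, 186.9, 353.2, 236.4] [np.float64(342.3), np.float64(211.7)] 973
0.8 [ 0.184 -0.518  0.231] [179.995   0.001  19.582] [ 0.76  -0.426 -0.368] 0.08531401907840687
```

View pics/d0.png

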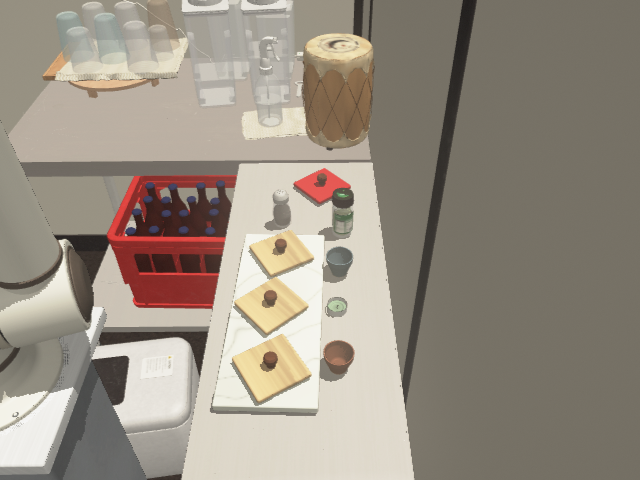

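View pics/s0.png

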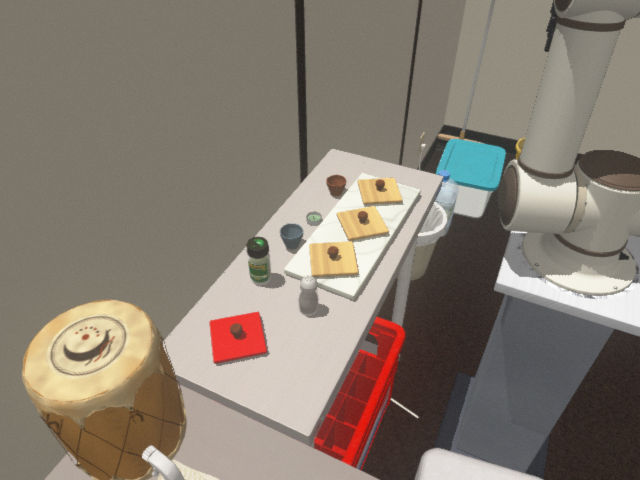

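The side view shows three pale lids in a row on the slab: (281,252), (271,305) and (271,367). The shaker is at (281,208), and the look-alike at (322,185) is red, so it is not meant. In the scene view the lids are at (332,259), (362,223) and (380,191), the shaker at (308,295), and the red lid at (237,337). Next I fit the poses from both cameras.

```bash
cat > fit.py <<'E'
from h import *
from scipy.optimize import minimize
def hullmask(n,P):
    q=np.array([proj(n,x) for x in P]).astype(np.float32)
    h=cv2.convexHull(q); m=np.zeros((480*4,640*4),np.uint8)
    cv2.fillConvexPoly(m,np.round(h*4+1.5).astype(np.int32),1); return m>0
def disk(c,r,z): return [[c[0]+r*np.cos(a),c[1]+r*np.sin(a),z] for a in np.arange(0,6.3,.35)]
def lid(n,p):
    c,s=np.cos(p[2]),np.sin(p[2]);k=.05
    B=[[p[0]+c*a*k-s*b*k,p[1]+s*a*k+c*b*k,z] for a in(-1,1) for b in(-1,1) for z in(.024,.035)]
    return hullmask(n,B)|hullmask(n,disk(p,.012,.06)+disk(p,.009,.04))
def shaker(n,p,z0=0):
    return hullmask(n,disk(p,.022,z0)+disk(p,.02,z0+.05)+disk(p,.015,z0+.082)+disk(p,.005,z0+.09))
def fit(model,obs,p0,step):
    big={n:cv2.resize(m.astype(np.uint8),None,fx=4,fy=4,interpolation=0)>0 for n,m in obs.items()}
    def cost(p):
        return sum(1-(model(n,p)&b).sum()/(model(n,p)|b).sum() for n,b in big.items())
    S=np.vstack([p0,np.array(p0)+np.diag(step)])
    r=minimize(cost,p0,method="Nelder-Mead",options=dict(initial_simplex=S,xatol=2e-4,fatol=1e-3,maxiter=120))
    return r.x,r.fun
E
python3 - <<'E'
from fit import *
np.set_printoptions(precision=4,suppress=True)
for n in("scene","side"): ctrl.get_image(n)
O={c:[r["region"] for r in ctrl.outline_of(c,"lid_a")] for c in("scene","side")}
ctr=lambda m:(np.nonzero(m)[1].mean(),np.nonzero(m)[0].mean())
for uv in((281,252),(271,305),(271,367)):
    ms=min(O["side"],key=lambda m:np.hypot(*(np.array(ctr(m))-uv)))
    X=ray("side",*ctr(ms),.035); q=proj("scene",X)
    mc=min(O["scene"],key=lambda m:np.hypot(*(np.array(ctr(m))-q)))
    for ob in({"side":ms},{"scene":mc},{"side":ms,"scene":mc}):
        b=min((fit(lid,ob,[X[0],X[1],y],[.006,.006,.2]) for y in(.25,.75,1.2)),key=lambda r:r[1])
        print(uv,list(ob),b[0],np.degrees(b[0][2]),round(b[1],3))
o={c:max(ctrl.outline_of(c,"salt_shaker"),key=lambda r:r["p"])["region"] for c in("scene","side")}
X=ray("side",*ctr(o["side"]),.045)
print("shaker",fit(shaker,o,X[:2],[.005,.005]),[fit(shaker,{c:o[c]},X[:2],[.005,.005]) for c in o])
for c,n,z in(("side","cup_blue",.023),("side","cup_brown",.02),("side","tea_light",.008),("side","spice_jar",.05)):
    print(n,ray(c,*ctr(ctrl.outline_of(c,n)[0]["region"]),z))
print([ray("side",u,v,.02) for u,v in((240,235),(324,237),(318,405),(216,404))])
E
```

```text
Traceback (most recent call last):
  File "fit.py", line 19, in fit
    r=minimize(cost,p0,method="Nelder-Mead",options=dict(initial_simplex=S,xatol=2e-4,fatol=1e-3,maxiter=120))
  File "fit.py", line 17, in cost
    return sum(1-(model(n,p)&b).sum()/(model(n,p)|b).sum() for n,b in big.items())
  File "fit.py", line 17, in <genexpr>
    return sum(1-(model(n,p)&b).sum()/(model(n,p)|b).sum() for n,b in big.items())
                  ~~~~~^^^^^
  File "fit.py", line 11, in lid
    return hullmask(n,B)|hullmask(n,disk(p,.012,.06)+disk(p,.009,.04))
           ~~~~~~~~^^^^^
  File "fit.py", line 4, in hullmask
    q=np.array([proj(n,x) for x in P]).astype(np.float32)
                ~~~~^^^^^
  File "h.py", line 10, in proj
    p,f=cam(n); c=np.array(p["R"])@np.array(X)+np.array(p["t"])
        ~~~^^^
  File "h.py", line 4, in cam
    p=ctrl.camera_params(n); return p, 240/np.tan(np.radians(p["fovy"]/2))
ValueError: time passes only in moves, steps and waits
```

Cache the camera parameters, then rerun.

```bash
sed -i 's/^def cam(n):/import functools\n@functools.cache\ndef cam(n):/' h.py
python3 - <<'E'
from fit import *
np.set_printoptions(precision=4,suppress=True)
for n in("scene","side"): ctrl.get_image(n)
O={c:[r["region"] for r in ctrl.outline_of(c,"lid_a")] for c in("scene","side")}
ctr=lambda m:(np.nonzero(m)[1].mean(),np.nonzero(m)[0].mean())
for uv in((281,252),(271,305),(271,367)):
    ms=min(O["side"],key=lambda m:np.hypot(*(np.array(ctr(m))-uv)))
    X=ray("side",*ctr(ms),.035); q=proj("scene",X)
    mc=min(O["scene"],key=lambda m:np.hypot(*(np.array(ctr(m))-q)))
    for ob in({"side":ms},{"scene":mc},{"side":ms,"scene":mc}):
        b=min((fit(lid,ob,[X[0],X[1],y],[.006,.006,.2]) for y in(.25,.75,1.2)),key=lambda r:r[1])
        print(uv,list(ob),b[0],np.degrees(b[0][2]),round(b[1],3))
o={c:max(ctrl.outline_of(c,"salt_shaker"),key=lambda r:r["p"])["region"] for c in("scene","side")}
X=ray("side",*ctr(o["side"]),.045)
print("shaker",fit(shaker,o,X[:2],[.005,.005]),[fit(shaker,{c:o[c]},X[:2],[.005,.005]) for c in o])
for c,n,z in(("side","cup_blue",.023),("side","cup_brown",.02),("side","tea_light",.008),("side","spice_jar",.05)):
    print(n,ray(c,*ctr(ctrl.outline_of(c,n)[0]["region"]),z))
print([ray("side",u,v,.02) for u,v in((240,235),(324,237),(318,405),(216,404))])
print(ctrl.sense()["clock"])
E
```

```text
(281, 252) ['side'] [0.4874 0.2761 0.5318] 30.471834120908028 0.086
(281, 252) ['scene'] [0.4884 0.2768 2.0971] 120.15491590985306 0.08
(281, 252) ['side', 'scene'] [0.4875 0.2765 0.5044] 28.901939162244883 0.169
(271, 305) ['side'] [0.4748 0.1328 0.7073] 40.526794297508744 0.066
(271, 305) ['scene'] [0.4758 0.136  0.7119] 40.79030666705457 0.062
(271, 305) ['side', 'scene'] [0.4755 0.1348 0.7124] 40.81679463834614 0.146
(271, 367) ['side'] [ 0.4832 -0.0047  0.5256] 30.117282006318746 0.066
(271, 367) ['scene'] [ 0.4841 -0.0038  0.5296] 30.3430263715013 0.094
(271, 367) ['side', 'scene'] [ 0.4838 -0.004   0.5356] 30.685869563072366 0.166
shaker (array([0.4818, 0.4079]), np.float64(0.20654104439614684)) [(array([0.4826, 0.4065]), np.float64(0.11083519576194023)), (array([0.4814, 0.4085]), np.float64(0.08966593245227605))]
cup_blue [0.6038 0.2558 0.023 ]
cup_brown [0.5974 0.0217 0.02  ]
tea_light [0.596  0.1456 0.008 ]
spice_jar [0.6145 0.3778 0.05  ]
[array([0.3955, 0.3397, 0.02  ]), array([0.575, 0.331, 0.02 ]), array([ 0.5615, -0.0733,  0.02  ]), array([ 0.3991, -0.0702,  0.02  ])]
1.5
```

The fits from the two cameras agree within about 3 mm, and the slab comes out at its stated size. Lids: L1 (.4875,.2765, 30°), L2 (.4755,.1345, 41°), L3 (.4838,-.004, 30.5°). Shaker: (.482,.408).

```bash
cat > to.py <<'E'
import sys
from h import *
from scipy.spatial.transform import Rotation as Ro
x=np.array([float(a) for a in sys.argv[1:4]]); s=ctrl.sense()
d=Ro.from_euler("xyz",s["eef_rot"],degrees=True).as_matrix().T@(x-s["position"])*1000
print(np.round(d,1),"len",round(float(np.linalg.norm(d)),1),"rot",np.round(s["eef_rot"],2),"F",np.round(s["contact_force"],2),"t",round(s["clock"],2),"w",round(s["gripper_width"],4))
E
python3 to.py .4958 .0426 .09
```

```text
[ 481.4 -423.9  141.3] len 656.8 rot [-180.      0.     19.58] F [-0.25  0.02  0.03] t 1.5 w 0.0857
```

```bash
python3 -m inch '[28,-25,3,0,0, 28,-25,3,0,0, 28,-25,3,0,0, 28,-25,3,0,0, 28,-25,3,0,0]'
python3 -m inch '[28,-25,3,0,0, 28,-25,3,0,0, 28,-25,3,0,0, 28,-25,3,0,0, 28,-25,3,0,0]'
python3 to.py .4958 .0426 .09
```

```text
clock: 1.92
position: [0.2747, -0.352, 0.2161]
eef_rot: [180.0, -0.0, 19.5]
contact_force: [0.7, -0.0, 0.7]
gripper_width: 0.0259
finger_force: 0.0
clock: 2.33
position: [0.3648, -0.1871, 0.2014]
eef_rot: [180.0, -0.0, 19.6]
contact_force: [1.0, -0.3, -0.5]
gripper_width: 0.0
finger_force: 0.0
[ 200.3 -172.6  111.4] len 286.9 rot [ 1.7996e+02 -3.0000e-02  1.9570e+01] F [ 0.97 -0.25 -0.49] t 2.33 w 0.0
```

```bash
python3 -m inch '[25,-22,14,0,0, 25,-22,14,0,0, 25,-22,14,0,0, 25,-22,14,0,0]'
python3 -m inch '[25,-22,14,0,0, 25,-22,14,0,0, 20,-15,11,0,0, 0,0,0,0,0, 0,0,0,0,0]'
python3 to.py .4958 .0426 .042
```

```text
clock: 2.67
position: [0.4296, -0.0707, 0.145]
eef_rot: [180.0, -0.0, 19.6]
contact_force: [0.8, -0.3, 0.8]
gripper_width: -0.0
finger_force: 0.0
clock: 3.08
position: [0.475, 0.0076, 0.1055]
eef_rot: [-180.0, 0.1, 19.7]
contact_force: [-1.1, -0.5, 0.2]
gripper_width: 0.0001
finger_force: 0.0
[ 31.5 -25.9  63.5] len 75.4 rot [-1.7997e+02  1.0000e-01  1.9720e+01] F [-1.13 -0.53  0.17] t 3.08 w 0.0001
```

```bash
python3 -m inch '[16,-13,20,0,0, 15.5,-13,20,0,0, 0,0,15,0,0, 0,0,7,0,0, 0,0,1,0,0]'
python3 -m inch '[0,0,0.5,0,0, 0,0,0,0,0]'
python3 to.py .4958 .0426 .035
```

```text
clock: 3.5
position: [0.4952, 0.0408, 0.0425]
eef_rot: [-180.0, 0.1, 19.5]
contact_force: [0.3, 0.5, -0.2]
gripper_width: -0.0004
finger_force: 0.0
clock: 3.67
position: [0.4966, 0.041, 0.044]
eef_rot: [180.0, -0.1, 19.5]
contact_force: [0.7, -0.5, 0.2]
gripper_width: 0.0003
finger_force: 0.0
[-0.2 -1.8  9. ] len 9.2 rot [ 1.7997e+02 -8.0000e-02  1.9520e+01] F [ 0.7  -0.45  0.16] t 3.67 w 0.0003
```

```bash
python3 -m inch '[0,0,0.6,0,0, 0,0,0.6,0,0, 0,0,0.6,0,0, 0,0,0.6,0,0, 0,0,0.6,0,0]'
python3 -m inch '[0,0,0.4,0,0, 0,0,0.4,0,0, 0,0,0.4,0,0, 0,0,0.4,0,0, 0,0,0.4,0,0]'
python3 -m inch '[0,0,0.3,0,0, 0,0,0.3,0,0, 0,0,0.3,0,0, 0,0,0.3,0,0, 0,0,0.3,0,0]'
```

```text
clock: 4.08
position: [0.4963, 0.0417, 0.0399]
eef_rot: [180.0, -0.0, 19.6]
contact_force: [-1.3, 0.1, 0.6]
gripper_width: -0.0001
finger_force: 0.0
clock: 4.5
position: [0.4962, 0.0418, 0.0377]
eef_rot: [180.0, 0.0, 19.6]
contact_force: [0.4, -0.1, 0.0]
gripper_width: 0.0
finger_force: 0.0
clock: 4.92
position: [0.4962, 0.0417, 0.0363]
eef_rot: [180.0, 0.0, 19.6]
contact_force: [-0.9, -0.7, -0.2]
gripper_width: -0.0002
finger_force: 0.0
```

```bash
python3 -m inch '[0,0,0.3,0,0, 0,0,0.3,0,0, 0,0,0.3,0,0, 0,0,0.3,0,0, 0,0,0.3,0,0]'
```

```text
clock: 5.33
position: [0.4962, 0.0418, 0.0348]
eef_rot: [-180.0, -0.0, 19.6]
contact_force: [1.3, -0.2, 0.9]
gripper_width: 0.0001
finger_force: 0.2
```

```bash
python3 -m inch '[0,0,0.2,0,0, 0,0,0.2,0,0, 0,0,0.2,0,0, 0,0,0,0,0]'
```

```text
clock: 5.67
position: [0.4963, 0.0418, 0.0342]
eef_rot: [180.0, -0.0, 19.6]
contact_force: [-0.2, 0.1, 0.7]
gripper_width: -0.0003
finger_force: 0.3
```

```bash
python3 -m inch '[0,0,0.2,0,0, 0,0,0.2,0,0, 0,0,0.2,0,0, 0,0,0.2,0,0]'
```

```text
clock: 6.0
position: [0.4962, 0.0417, 0.0334]
eef_rot: [-180.0, -0.0, 19.6]
contact_force: [-0.1, 0.7, 0.5]
gripper_width: -0.0001
finger_force: 0.3
```

```bash
python3 -m inch '[0,0,0.2,0,0, 0,0,0.2,0,0, 0,0,0,0,0]'
```

```text
clock: 6.25
position: [0.4962, 0.0417, 0.0329]
eef_rot: [-180.0, 0.0, 19.6]
contact_force: [0.2, -0.0, 0.9]
gripper_width: 0.0002
finger_force: 0.3
```

```bash
python3 -m inch '[0,0,0.2,0,0, 0,0,0.2,0,0, 0,0,0,0,0, 0,0,0,0,0, 0,0,0,0,0]'; python3 -m inch '[0,0,0,0,0, 0,0,0,0,0, 0,0,0.2,0,0, 0,0,0.2,0,0, 0,0,0,0,0]'
```

```text
clock: 6.67
position: [0.4963, 0.0418, 0.0327]
eef_rot: [-180.0, -0.0, 19.6]
contact_force: [-0.5, -0.4, 1.9]
gripper_width: -0.0005
finger_force: 1.1
clock: 7.08
position: [0.4963, 0.0418, 0.0325]
eef_rot: [180.0, -0.0, 19.6]
contact_force: [-1.6, 0.3, 5.3]
gripper_width: -0.0001
finger_force: 2.6
```

The lid gave way at z≈.0348 under less than 1 N, and the force only rose at .0327. That is about a 2 mm dip, so L3's corner towards 75.5° hangs. I hold a little longer, then ease off and raise while turning the tool.

```bash
python3 -m inch '[0,0,0,0,0, 0,0,0,0,0, 0,0,0,0,0, 0,0,0,0,0, 0,0,0,0,0]'; python3 -m inch '[0,0,-0.2,0,0, 0,0,-0.4,0,0, 0,0,-0.5,0,0, 0,0,-0.5,0,0, 0,0,-0.5,0,0]'; python3 -m inch '[0,0,-0.6,0,0, 0,0,-0.8,0,0, 0,0,-2,0,0, 0,0,-5,0,0, 0,0,-10,0,0]'
python3 -m inch '[0,0,-15,-7,85, 0,0,-15,-7,85, 0,0,-15,-7,85, 0,0,-15,-7,85, 0,0,-15,-7,85]' 
python3 -m inch '[0,0,-15,-7,85, 0,0,-15,-7,85, 0,0,-15,-6.4,85, 0,0,0,0,85, 0,0,0,0,85]'; python3 to.py .482 .408 .15
```

```text
clock: 7.5
position: [0.4963, 0.0418, 0.0325]
eef_rot: [180.0, -0.0, 19.6]
contact_force: [-2.1, 0.4, 5.6]
gripper_width: 0.0001
finger_force: 2.6
clock: 7.92
position: [0.496, 0.0416, 0.0341]
eef_rot: [180.0, 0.0, 19.6]
contact_force: [-0.0, -0.4, 0.0]
gripper_width: -0.0003
finger_force: 0.2
clock: 8.33
position: [0.4956, 0.0417, 0.0523]
eef_rot: [-180.0, 0.1, 19.6]
contact_force: [1.4, -0.6, -0.4]
gripper_width: 0.0
finger_force: 0.0
clock: 8.75
position: [0.4963, 0.0418, 0.1295]
eef_rot: [180.0, -0.0, 54.9]
contact_force: [1.2, -0.5, 0.1]
gripper_width: 0.0607
finger_force: 0.0
clock: 9.17
position: [0.4967, 0.0418, 0.1738]
eef_rot: [179.9, -0.0, 74.8]
contact_force: [-0.3, 0.2, -0.6]
gripper_width: 0.085
finger_force: 0.0
[ 349.5 -110.2   23.8] len 367.3 rot [ 1.7989e+02 -4.0000e-02  7.4810e+01] F [-0.31  0.21 -0.58] t 9.17 w 0.085
```

```bash
python3 -m inch '[15,-5,0,0,85, 30,-9,0,0,85, 35,-11,0,0,85, 38,-12,0,0,85, 38,-12,0,0,85]'; python3 -m inch '[38,-12,0,0,85, 38,-12,0,0,85, 38,-12,0,0,85, 35,-11,0,0,85, 25,-8,0,0,85]'
python3 -m inch '[15,-5,5,0,85, 4,-1,8,0,85, 0,0,5,0,85, 0,0,3,0,85, 0,0,0,0,85]'
python3 - <<'E'
from h import *
im=ctrl.get_image("side");cv2.imwrite("pics/d1.png",cv2.resize(im[140:300,210:400,::-1],None,fx=4,fy=3.7,interpolation=2))
E
python3 to.py .482 .408 .031
```

```text
clock: 9.58
position: [0.4887, 0.2064, 0.1718]
eef_rot: [-180.0, 0.0, 74.7]
contact_force: [0.6, -0.1, -1.5]
gripper_width: 0.0852
finger_force: 0.0
clock: 10.0
position: [0.4802, 0.3902, 0.1712]
eef_rot: [-179.9, 0.1, 74.8]
contact_force: [0.5, 0.6, 0.6]
gripper_width: 0.085
finger_force: 0.0
clock: 10.42
position: [0.4804, 0.4055, 0.1505]
eef_rot: [-179.9, 0.1, 74.9]
contact_force: [1.1, -0.4, -0.8]
gripper_width: 0.0848
finger_force: 0.0
[  2.6   0.8 120.4] len 120.4 rot [-1.7998e+02  5.0000e-02  7.4870e+01] F [-0.7  -0.01  0.19] t 10.47 w 0.0849
```

View pics/d1.png

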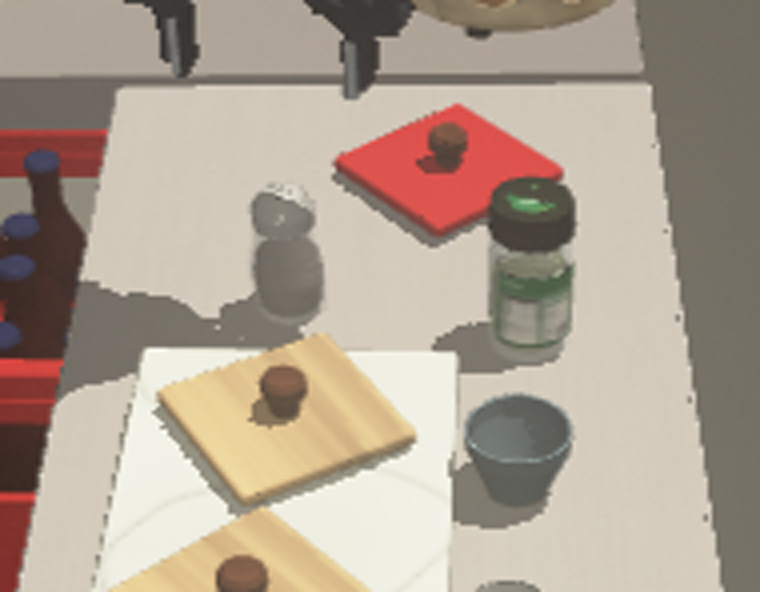

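The open fingers straddle the shaker (crop 285,250) and clear the red lid (450,165) and the spice jar (530,270). I descend and grip.

```bash
python3 -m inch '[1,0.5,12,0,85, 1.5,0.5,18,0,85, 0,0,20,0,85, 0,0,20,0,85, 0,0,18,0,85]'; python3 -m inch '[0,0,15,0,85, 0,0,10,0,85, 0,0,5,0,85, 0,0,2,0,85, 0,0,0,0,85]'
python3 -m inch '[0,0,0,0,0, 0,0,0,0,0, 0,0,0,0,0, 0,0,0,0,0, 0,0,0,0,0]'; python3 to.py .482 .408 .031
```

```text
clock: 10.88
position: [0.4822, 0.4086, 0.0622]
eef_rot: [180.0, 0.0, 74.9]
contact_force: [-1.0, -0.7, -0.1]
gripper_width: 0.0849
finger_force: 0.0
clock: 11.3
position: [0.4822, 0.4094, 0.0319]
eef_rot: [180.0, -0.0, 75.0]
contact_force: [-0.4, 1.2, 0.5]
gripper_width: 0.0851
finger_force: 0.0
clock: 11.72
position: [0.4824, 0.4099, 0.0329]
eef_rot: [179.9, -0.1, 75.0]
contact_force: [-0.4, -0.7, 5.8]
gripper_width: 0.0372
finger_force: 59.9
[-1.9  0.1  1.9] len 2.7 rot [ 1.7995e+02 -8.0000e-02  7.4990e+01] F [-0.43 -0.68  5.83] t 11.72 w 0.0372
```

```bash
python3 -m inch '[0,0,-2,0,0, 0,0,-5,0,0, 0,0,-10,0,0, 0,0,-15,0,0, 0,0,-20,0,0]'; python3 -m inch '[0,0,-20,0,0, 0,0,-15,0,0, 0,0,-10,0,0, 0,0,-3,0,0, 0,0,0,0,0]'
python3 - <<'E'
from fit import *
import h
for c in("side","scene"):
    im=ctrl.get_image(c);cv2.imwrite(f"pics/{c}2.png",im[:,:,::-1])
    for r in ctrl.outline_of(c,"salt_shaker"):print(c,r["p"],r["bbox"],r["region"].sum())
E
python3 to.py .4938 .0347 .15
python3 -c "
import cv2,numpy as np
a=cv2.imread('pics/side2.png')[90:290,190:390];b=cv2.imread('pics/scene2.png')[150:350,210:410]
cv2.imwrite('pics/m2.png',cv2.resize(np.hstack([a,b]),None,fx=2,fy=2,interpolation=2))"
```

```text
clock: 12.13
position: [0.4814, 0.409, 0.0835]
eef_rot: [-179.9, 0.1, 75.0]
contact_force: [0.4, 0.0, -1.4]
gripper_width: 0.0372
finger_force: 59.6
clock: 12.55
position: [0.4823, 0.4097, 0.1325]
eef_rot: [180.0, -0.1, 75.0]
contact_force: [-0.1, -0.0, -1.7]
gripper_width: 0.0373
finger_force: 59.6
side 0.61 [269.4, 149.5, 287.9, 192.4] 667
scene 0.79 [298.1, 240.6, 317.1, 283.4] 537
[-358.5  108.8  -19.2] len 375.2 rot [-1.7994e+02  9.0000e-02  7.4980e+01] F [-0.87 -0.59 -1.77] t 12.75 w 0.0371
```

View pics/m2.png

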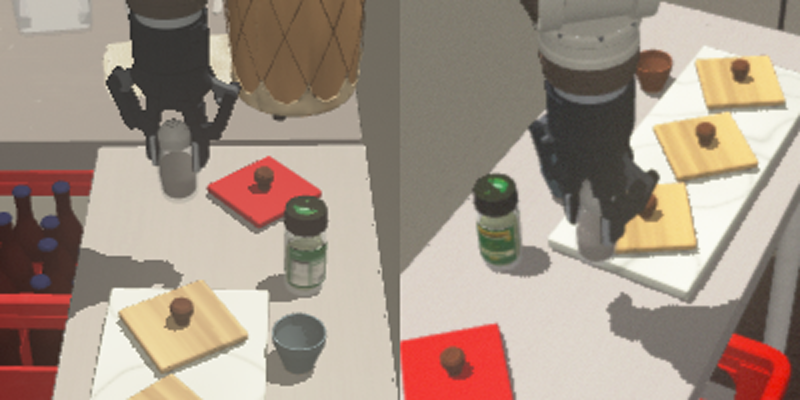

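Held upright (left panel 178,160; right panel 597,230). I check the in-hand offset against the model.

```bash
python3 - <<'E'
from fit import *
for c in("side","scene"): ctrl.get_image(c)
O={c:max(ctrl.outline_of(c,"salt_shaker"),key=lambda r:r["p"])["region"] for c in("side","scene")}
for xy in((.482,.408),(.482,.410)):
  for z in(.097,.100,.103):
    out=[]
    for c in O:
        v,u=np.nonzero(shaker(c,xy,z)); V,U=np.nonzero(O[c])
        out+=[c,"bot d",round(V.max()-v.max()/4,1),"u d",round((U.min()+U.max())/2-(u.min()+u.max())/8,1)]
    print(xy,z,*out)
E
python3 to.py .4938 .0347 .15
```

```text
(0.482, 0.408) 0.097 side bot d -1.0 u d -1.6 scene bot d -2.8 u d -0.8
(0.482, 0.408) 0.1 side bot d 0.2 u d -1.4 scene bot d -1.8 u d -0.8
(0.482, 0.408) 0.103 side bot d 1.2 u d -1.4 scene bot d -0.8 u d -0.6
(0.482, 0.41) 0.097 side bot d -0.2 u d -1.6 scene bot d -3.5 u d -0.4
(0.482, 0.41) 0.1 side bot d 0.8 u d -1.5 scene bot d -2.5 u d -0.4
(0.482, 0.41) 0.103 side bot d 2.0 u d -1.4 scene bot d -1.2 u d -0.2
[-358.7  108.6  -18.7] len 375.3 rot [-1.7997e+02  4.0000e-02  7.4980e+01] F [ 0.13  0.47 -1.41] t 12.95 w 0.0375
```

```bash
python3 -m inch '[-10,3,-5,0,0, -20,6,-8,0,0, -30,9,-5,0,0, -36,11,0,0,0, -36,11,0,0,0]'; python3 -m inch '[-36,11,0,0,0, -36,11,0,0,0, -36,11,0,0,0, -36,11,0,0,0, -32,10,0,0,0]'
python3 -m inch '[-24,7,0,0,0, -14,4,0,0,0, -8,3,0,0,0, 0,0,0,0,0, 0,0,0,0,0]'
python3 - <<'E'
from fit import *
for c in("side","scene"): ctrl.get_image(c)
for c in("side","scene"):
    for r in ctrl.outline_of(c,"lid_a"):
        print(c,round(r["p"],2),np.round(r["bbox"]),r["region"].sum())
E
python3 to.py .494 .036 .07
```

```text
clock: 13.37
position: [0.4862, 0.27, 0.1503]
eef_rot: [180.0, -0.0, 75.0]
contact_force: [0.3, 0.1, -1.4]
gripper_width: 0.0375
finger_force: 59.6
clock: 13.78
position: [0.4924, 0.085, 0.1503]
eef_rot: [180.0, -0.0, 75.0]
contact_force: [0.5, -0.2, -1.6]
gripper_width: 0.0373
finger_force: 59.6
clock: 14.2
position: [0.4946, 0.0396, 0.1499]
eef_rot: [180.0, -0.0, 74.9]
contact_force: [0.2, 0.4, -1.9]
gripper_width: 0.0375
finger_force: 59.6
side 0.84 [234. 289. 310. 336.] 1212
side 0.73 [231. 333. 312. 404.] 3243
side 0.69 [268. 238. 307. 275.] 116
side 0.59 [298. 168. 352. 205.] 1080
scene 0.75 [310. 244. 358. 275.] 1489
scene 0.75 [335. 206. 388. 243.] 1287
scene 0.69 [357. 177. 404. 203.] 981
scene 0.58 [212. 313. 263. 365.] 2217
[-4.5  0.6 79.6] len 79.8 rot [-1.7999e+02 -1.0000e-02  7.5060e+01] F [ 0.2  -0.44 -1.21] t 14.4 w 0.0374
```

```bash
python3 -m inch '[-2,0.3,5,0,0, -2,0.3,12,0,0, 0,0,18,0,0, 0,0,15,0,0, 0,0,10,0,0]'; python3 -m inch '[0,0,6,0,0, 0,0,2,0,0, 0,0,0,0,0, 0,0,0,0,0]'
python3 to.py .494 .036 .0675
python3 - <<'E'
from h import *
a=ctrl.get_image("side")[290:430,200:390];b=ctrl.get_image("scene")[140:280,290:480]
cv2.imwrite('pics/m3.png',cv2.resize(np.vstack([a,b])[:,:,::-1],None,fx=2.1,fy=2.1,interpolation=2))
E
```

```text
clock: 14.82
position: [0.4932, 0.0356, 0.087]
eef_rot: [-179.9, 0.0, 75.0]
contact_force: [-0.2, 0.6, -1.2]
gripper_width: 0.0375
finger_force: 59.6
clock: 15.15
position: [0.4945, 0.0356, 0.0823]
eef_rot: [180.0, -0.0, 75.0]
contact_force: [-0.5, 0.1, -1.4]
gripper_width: 0.0374
finger_force: 59.6
[ 0.2 -0.6 14.8] len 14.8 rot [ 1.7995e+02 -2.0000e-02  7.4990e+01] F [-0.48  0.07 -1.39] t 15.15 w 0.0374
```

View pics/m3.png

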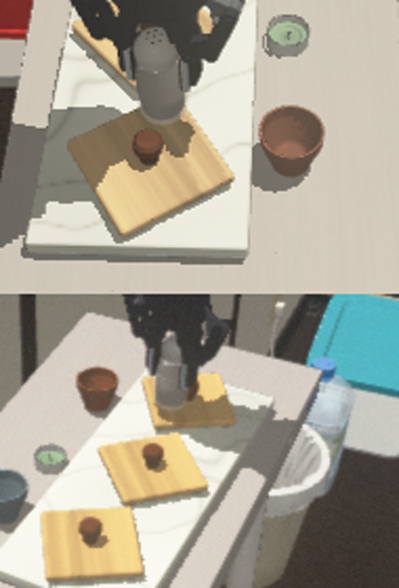

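The shaker (crop 160,85) hovers over the far corner, just past the knob (148,145), with clearance. I creep down.

```bash
python3 -m inch '[0,0,3,0,0, 0,0,4,0,0, 0,0,2,0,0, 0,0,1,0,0, 0,0,0.5,0,0]'; python3 -m inch '[0,0,0.4,0,0, 0,0,0.4,0,0, 0,0,0.4,0,0, 0,0,0.4,0,0, 0,0,0.4,0,0]'; python3 -m inch '[0,0,0.3,0,0, 0,0,0.3,0,0, 0,0,0.3,0,0, 0,0,0.3,0,0, 0,0,0,0,0]'
```

```text
clock: 15.67
position: [0.494, 0.0355, 0.0709]
eef_rot: [-180.0, 0.0, 75.0]
contact_force: [-0.3, 0.2, -1.6]
gripper_width: 0.0374
finger_force: 59.6
clock: 16.08
position: [0.4942, 0.0356, 0.0692]
eef_rot: [180.0, -0.0, 75.0]
contact_force: [0.3, -0.1, -1.2]
gripper_width: 0.0372
finger_force: 59.6
clock: 16.5
position: [0.4941, 0.0356, 0.068]
eef_rot: [-180.0, -0.0, 75.0]
contact_force: [-0.0, -0.3, -1.5]
gripper_width: 0.0374
finger_force: 59.6
```

```bash
python3 -m inch '[0,0,0.3,0,0, 0,0,0.3,0,0, 0,0,0.3,0,0, 0,0,0.3,0,0, 0,0,0,0,0]'
```

```text
clock: 16.92
position: [0.4943, 0.0356, 0.0668]
eef_rot: [180.0, -0.0, 75.0]
contact_force: [-0.4, 0.4, -0.5]
gripper_width: 0.037
finger_force: 59.8
```

Contact has begun (-1.5 → -0.5 N at .0668). I continue about 2 mm to the stop.

```bash
python3 -m inch '[0,0,0.2,0,0, 0,0,0.2,0,0, 0,0,0.2,0,0, 0,0,0.2,0,0, 0,0,0,0,0]'
```

```text
clock: 17.33
position: [0.4943, 0.0357, 0.0663]
eef_rot: [180.0, -0.0, 75.0]
contact_force: [-0.8, 1.5, 3.7]
gripper_width: 0.0373
finger_force: 60.4
```

```bash
python3 -m inch '[0,0,0.2,0,0, 0,0,0.2,0,0, 0,0,0.2,0,0, 0,0,0,0,0]'
```

```text
clock: 17.67
position: [0.4944, 0.0359, 0.0661]
eef_rot: [180.0, -0.1, 75.0]
contact_force: [-2.1, 2.4, 7.7]
gripper_width: 0.037
finger_force: 61.0
```

The stop at ~.0664 fits contact at the shaker's inner rim (18 mm × 0.06 rad ≈ 1.1 mm). I relax a little, then open.

```bash
python3 -m inch '[0,0,-0.2,0,0, 0,0,-0.2,0,0, 0,0,0,0,0, 0,0,0,0,39, 0,0,0,0,40]'; python3 -m inch '[0,0,0,0,45, 0,0,0,0,50, 0,0,0,0,60, 0,0,0,0,75, 0,0,0,0,85]'
python3 -m inch '[0,0,0,0,85, 0,0,0,0,85, 0,0,0,0,85]'
python3 - <<'E'
from h import *
a=ctrl.get_image("side")[290:430,200:390];b=ctrl.get_image("scene")[140:280,290:480]
cv2.imwrite('pics/m4.png',cv2.resize(np.vstack([a,b])[:,:,::-1],None,fx=2.1,fy=2.1,interpolation=2))
E
```

```text
clock: 18.08
position: [0.4944, 0.0355, 0.0658]
eef_rot: [180.0, -0.0, 75.0]
contact_force: [2.2, 1.5, 2.8]
gripper_width: 0.04
finger_force: 7.0
clock: 18.5
position: [0.494, 0.0355, 0.0656]
eef_rot: [-180.0, 0.0, 75.0]
contact_force: [0.4, -0.1, -0.8]
gripper_width: 0.0816
finger_force: 0.0
clock: 18.75
position: [0.4941, 0.0356, 0.0658]
eef_rot: [-180.0, 0.0, 75.0]
contact_force: [0.0, 0.3, 0.2]
gripper_width: 0.0847
finger_force: 0.0
```

View pics/m4.png

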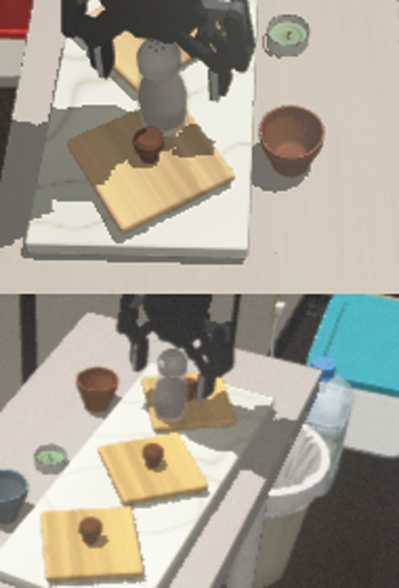

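The shaker stands free on the lid (crop 163,85) with the fingers open. I retreat straight up and check.

```bash
python3 -m inch '[0,0,-3,0,85, 0,0,-8,0,85, 0,0,-15,0,85, 0,0,-20,0,85, 0,0,-25,0,85]'; python3 -m inch '[0,0,-30,0,85, 0,0,-30,0,85, 0,0,-25,0,85, 0,0,-10,0,85, 0,0,0,0,85]'; python3 -m inch '[0,0,0,0,85, 0,0,0,0,85, 0,0,0,0,85, 0,0,0,0,85, 0,0,0,0,85]'
python3 - <<'E'
from fit import *
A=ctrl.get_image("side");B=ctrl.get_image("scene")
cv2.imwrite('pics/m5.png',cv2.resize(np.vstack([A[310:410,210:350],B[150:250,330:470]])[:,:,::-1],None,fx=3,fy=3,interpolation=2))
O={c:max(ctrl.outline_of(c,"salt_shaker"),key=lambda r:r["p"])["region"] for c in("side","scene")}
print(fit(lambda n,p:shaker(n,p,.033),O,[.494,.035],[.004,.004]))
for r in ctrl.outline_of("side","lid_a"): print(round(r["p"],2),np.round(r["bbox"],1))
E
```

```text
clock: 19.27
position: [0.4935, 0.0355, 0.1373]
eef_rot: [-179.9, 0.0, 75.0]
contact_force: [-0.1, 0.2, -0.7]
gripper_width: 0.085
finger_force: 0.0
clock: 19.68
position: [0.4951, 0.0356, 0.2349]
eef_rot: [179.8, -0.1, 75.0]
contact_force: [1.0, 0.2, -0.2]
gripper_width: 0.0849
finger_force: 0.0
clock: 20.1
position: [0.4938, 0.0355, 0.2309]
eef_rot: [-179.9, 0.0, 75.0]
contact_force: [-0.1, -0.1, -0.3]
gripper_width: 0.0851
finger_force: 0.0
(array([0.49408691, 0.0356499 ]), np.float64(0.2702300149376725))
0.95 [297.7 167.6 352.9 203.8]
0.74 [234.9 342.5 312.2 402.6]
0.73 [249.3 233.3 310.7 279.9]
0.72 [233.3 277.3 310.  332. ]
```

View pics/m5.png

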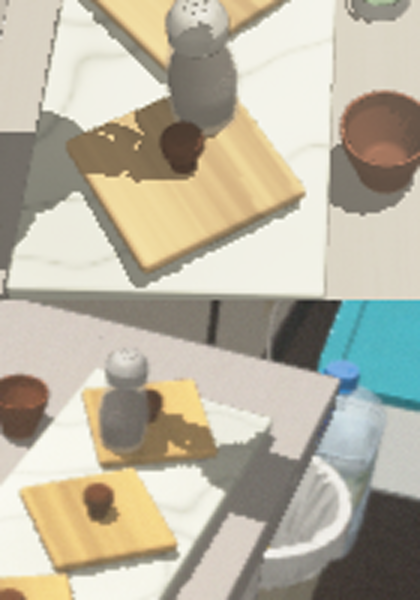

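The shaker stands upright by itself at (.494,.0356), 40 mm from the lid's middle. The near corner shows a raised shadow gap (crop 150,270), and the lids are in place.

```bash
python3 -c "
from cell import ctrl
print(ctrl.sign_off())"
```

```text
the job is handed in; nothing more can be done
None
```

I handed the job in at about 20 s of 72: the warped lid is the one nearest the robot's right (about x 0.484, y −0.004), and the salt shaker stands upright and released on its far-left corner. That corner dipped about 2 mm under less than 1 N; I took that as proof and did not press the other diagonal or the other two lids. `sign_off()` gave no verdict.

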